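# Park the loaded trolley, free the empty one

## Robot

A 6-joint arm with a two-finger parallel gripper is mounted at the origin on a cart in front of the work surface, level with it; the furniture and walls round the work are solid. World frame = base frame: x ahead of the robot, y to its left, z up, the work surface at z = 0. Lengths are in m, angles in degrees, forces in N, time in s.
With the tool pointing down it reaches from about 0.375 to 0.9 m from the base axis. Payload 3.1 kg.
Tool frame: the origin (TCP) lies at the very end of the fingers, on their centre line; the grasp point (between the pads) lies 19 mm behind it; z points along the fingers, y is the line along which they close (so a half turn about z gives the same grasp; the last joint's range is limited). The gripper opens to 87 mm and grips with 3 to 60 N. Pads are 19 mm wide; open, the fingers measure 117 mm over their backs; the gripper's body (75 mm by 190 mm) begins 51 mm behind the grasp point.
Start: joints at [-83.165, 30.224, 82.088, -0, 67.689, -10.227], TCP at [0.183, -0.597, 0.223] pointing down, gripper open.
Joint ranges: [-176.69, 176.69], [-43.24, 126.21], [12.49, 139.97], [-82, 262], [0, 151.66], [-163.58, 163.58]. Speed limits (degrees/s): [159.86, 159.86, 180, 180, 180, 180].

## Interface

Orientations are given as a 3x3 rotation matrix whose columns are the frame's x, y, z axes.
In Python, from rig import * gives the robot as it stands.
- The arm moves only by the tool jog_arm, never from a script. Its arguments are lists of equal length, an entry for each row: "delta_pos": the shift along the world's x, y, z in cm, a list of three; "turn": the turn about the world's z in degrees; "grip": the closure, from 0 (fully open) to 1 (shut). In form: {"delta_pos": [[x, y, z], ...], "turn": [turn, ...], "grip": [grip, ...]}. A call has 1 to 12 rows; each row is the pose to reach, as a shift and turn from the pose commanded when the call began; what a row does not reach only later rows make up. A row lasts 1/8 s, in which the tool goes at most 62.5 mm and 10.7 degrees, less where a joint would pass 70% of its speed; a pose out of reach is approached as far as the arm can. A call with a gripper value outside its range is refused whole. The fingers move at their own pace and stop on an object; the grip force is fixed at half the most. Time passes only in rows, so rows that repeat a pose let the fingers close. It gives the time, the measured TCP pose, the force, the opening and the grip force at its end, in the units of the state.
- read_state(): the state, without advancing time (a new reading comes with each control period).
- capture(name): name is "side" or "top" or "wrist"; returns a dict with "color" (480x640x3 uint8, blue, green, red), "fovy" (degrees; the focal length in pixels is half the picture's height over the tangent of half this angle, whatever the lens; pixels are square), "cx", "cy" (the principal point, pixels), "k1" (the pictures are not rectified: a ray, as slopes to the right and down, at radius r is drawn at 1 + k1 r^2 times it, then the intrinsics apply), "camera_from_world" (4x4, takes a point from world to camera coordinates). Camera axes: x right, y up, looking along -z (the intrinsics and any distortion apply to the point x, -y, -z); pixel columns grow to the right and rows downward; lengths in m; the calibration is good to about 2 mm. A picture is of the moment at which its call begins. There is no depth.
- hand_in(): hands the job in; it is judged then, once.
The state is a dict: "time_s": time; "joint_positions": joint angles; "qvel": joint speeds; "tau": joint torques, N m; "position": TCP position; "tcp_rot": TCP orientation; "force": force on the tool from outside, world axes, zero at the start; "moment": the same for the moment, N m; "opening": opening from 0.0 (shut) to 1.0 (fully open); "grasp_force": force on a finger pad.
Only numpy, scipy, OpenCV 4.12 (cv2) and the standard library are available. Lean on these libraries where they do the work, as an engineer would, in place of code of your own. Each camera call takes 0.05 s, during which the arm holds its last target. There are 200 camera calls.

## Task

Two small roll-about trolleys stand on the worktop, one with a soup tin on its deck and one empty. First push the brake lever of the trolley with the tin all the way down to lock it, and then flick the empty trolley's brake lever all the way up to release it. Leave the tin standing where it is.

Things in the scene. Friction and masses are not known exactly. Their poses are not given: they have to be found in the camera images.
- brake_loaded (a joint): Brake lever of the loaded trolley, rad: 0 = fully up at its stop (released, 42 deg above level, pedal centre 100 mm above the worktop), 0.87 = fully down at its stop (locked, 8 deg below level, pedal centre 40 mm up); grows as pushed down. Stays where left; about 4 N at the pedal moves it. Starts up or nearly so. Hinge shaft level, along the front end, 50 mm above the worktop, 80 mm ahead of the trolley's centre.
- brake_empty (a joint): Brake lever of the empty trolley, rad: 0 = fully up at its stop (released, 42 deg above level, pedal centre 100 mm above the worktop), 0.87 = fully down at its stop (locked, 8 deg below level, pedal centre 40 mm up); grows as pushed down. Stays where left; about 4 N at the pedal moves it. Starts down or nearly so. Hinge shaft level, along the front end, 50 mm above the worktop, 80 mm ahead of the trolley's centre.
- pedal_loaded (a point): Centre of the ribbed pale plastic pedal (46 long, 24 wide, 8 thick) at the end of the loaded trolley's brake lever, 75 mm from the hinge axis (lever tip 98 mm). x runs along the lever to the hinge, y across the pedal, z out of its upper face. Nothing lies under or beside the pedal: press its top, or pinch its width from above to lift it in its arc. This trolley carries the tin.
- pedal_empty (a point): Centre of the ribbed pale plastic pedal (46 long, 24 wide, 8 thick) at the end of the empty trolley's brake lever, 75 mm from the hinge axis (lever tip 98 mm). x runs along the lever to the hinge, y across the pedal, z out of its upper face. Nothing lies under or beside the pedal: press its top, or pinch its width from above to lift it in its arc. Nothing stands on this one.
- tin_soup: Closed soup tin, 75 across, 110 tall, about 0.5 kg, loose, standing on the deck of the loaded trolley. Origin at the centre of its underside, z up. The two trolleys are alike and stand firm, either one left or right: wooden deck 140 long, 160 wide, top 56 mm above the worktop, thin steel rail round it at 80 mm, four small castors.

How it is judged:
By the outcome, as a careful person would: the job done as asked, in the order asked, and still so for the second after the job is handed in, with the robot touching nothing.
It also fails if it takes over 45 s, if anything falls off the work surface, if the arm or the gripper's body presses on something with over 40 N, if the wrist force passes 120 N, or if a joint passes its speed limit or range.

## Working session

There is one attempt and no reset: what is moved stays moved. The work goes in short steps, Python scripts to look and compute and a tool call to move; the robot and the scene stay as the last step left them, time stands still between calls to the robot, and variables do not carry over. Pictures are saved under pics/ and viewed, at most 10 in all, crops included, and the job is handed in when it is done.

Besides the shell and the picture viewer there is one more tool, called after "Emit:" as name([rows], argument=value, ...), one row to a line, values as JSON. jog_arm: Moves the arm, as the interface text tells. Its arguments: {"type":"object","properties":{"delta_pos":{"type":"array"},"turn":{"type":"array"},"grip":{"type":"array"}},"required":["delta_pos","turn","grip"]}

```bash
mkdir -p pics
cat > h.py <<'E'
from rig import *
import numpy as np, cv2, pickle
def snap(n,f):
    d=capture(n); cv2.imwrite(f'pics/{f}.png',d['color']); pickle.dump(d,open(f'pics/{f}.pkl','wb')); return d
def load(f): return pickle.load(open(f'pics/{f}.pkl','rb'))
def ray(d,u,v):
    f=240/np.tan(np.radians(d['fovy'])/2)
    a=np.array([(u-d['cx'])/f,(v-d['cy'])/f]); s=a.copy()
    for _ in range(20): s=a/(1+d['k1']*(s@s))
    T=np.array(d['camera_from_world']); R=T[:3,:3]; o=-R.T@T[:3,3]
    r=R.T@np.array([s[0],-s[1],-1]); return o,r/np.linalg.norm(r)
def onz(d,u,v,z):
    o,r=ray(d,u,v); return o+r*(z-o[2])/r[2]
def tri(d1,p1,d2,p2):
    o1,r1=ray(d1,*p1);o2,r2=ray(d2,*p2)
    t=np.linalg.lstsq(np.c_[r1,-r2],o2-o1,rcond=None)[0]
    a=o1+r1*t[0];b=o2+r2*t[1]; return (a+b)/2,np.linalg.norm(a-b)
E
python3 - <<'E'
from h import *
for n in('top','side'):
    d=snap(n,n+'0'); print(n,ray(d,320,240),d['fovy'],d['k1'])
E
```

```text
top (array([0.34229292, 0.13871481, 0.95604822]), array([ 0.20234625, -0.00142099, -0.97931301])) 51.842315318149375 -0.09130170761519359
side (array([0.37985697, 0.85736492, 0.51309667]), array([ 0.15069448, -0.86262683, -0.48287279])) 54.70644089672021 -0.09792581538647123
```

View pics/top0.png

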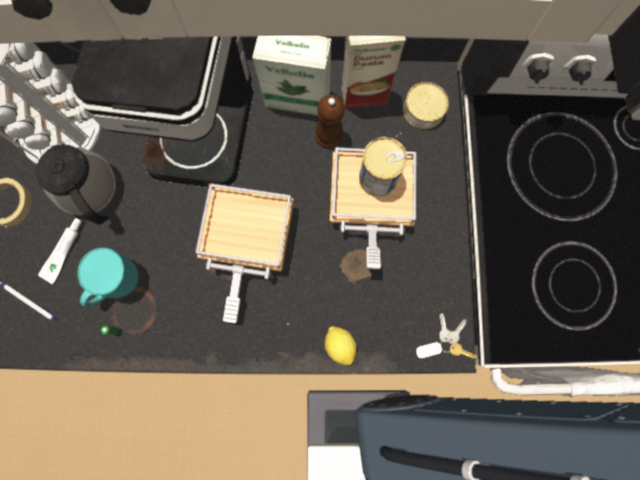

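View pics/side0.png

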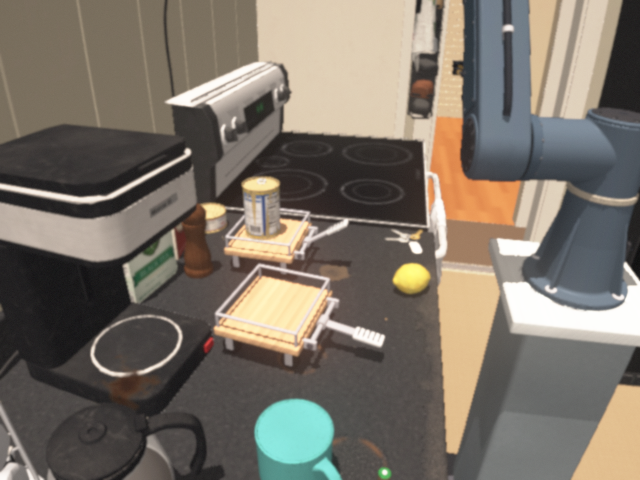

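Top view: the loaded trolley is on the right, with its raised pedal near (374,257). The empty trolley is on the left, pedal near (232,308), hinge bars at (343,228)-(402,231) and (209,265)-(268,274). In the side view the pedals are near (335,230) and (370,338).

Run:
```python
from h import *
t,s=load('top0'),load('side0')
def blob(d,x0,y0,x1,y1):
    c=cv2.cvtColor(d['color'],cv2.COLOR_BGR2HSV)[y0:y1,x0:x1]
    m=((c[...,2]>120)&(c[...,1]<60)).astype(np.uint8)
    n,l,st,ce=cv2.connectedComponentsWithStats(m); i=1+st[1:,4].argmax()
    p=np.argwhere(l==i)[:,::-1].astype(np.float32)+[x0,y0]
    r=cv2.minAreaRect(p.astype(np.float32)); print(r,st[i]); return r
L=blob(t,355,246,395,275);E=blob(t,215,296,250,330)
Ls=blob(s,318,215,355,242);Es=blob(s,350,325,392,352)
for n,a,b in(('L',L,Ls),('E',E,Es)): print(n,tri(t,a[0],s,b[0]))
print('pedal L z.1',onz(t,*L[0],.1),'E z.04',onz(t,*E[0],.04))
for q in((343,228),(402,231),(209,265),(268,274)): print(q,onz(t,*q,.05))
a=cv2.resize(t['color'][180:330,190:420],None,fx=3.4,fy=3.4,interpolation=2)
b=cv2.resize(s['color'][200:370,210:400],None,fx=3.2,fy=3.2,interpolation=2)
cv2.imwrite('pics/c1.png',a);cv2.imwrite('pics/c2.png',b)
```

```text
((373.0, 257.0), (22.0, 14.0), 90.0) [ 11   0  15  23 332]
((230.8648681640625, 308.8108215332031), (14.467110633850098, 27.290231704711914), 9.462322235107422) [  7   0  18  27 386]
((336.0, 226.5), (23.0, 36.0), 90.0) [  0   0  37  24 358]
((366.2000427246094, 335.8999938964844), (36.9986457824707, 14.862703323364258), 18.434947967529297) [  0   1  36  22 510]
L (array([0.49023405, 0.04320358, 0.09164554]), np.float64(5.741340048748148e-05))
E (array([0.40174075, 0.30171338, 0.04238424]), np.float64(0.0011760662863565209))
pedal L z.1 [0.48877539 0.04412582 0.1       ] E z.04 [0.40130514 0.30213942 0.04      ]
(343, 228) [0.55265608 0.09411034 0.05      ]
(402, 231) [ 0.54711381 -0.01723965  0.05      ]
(209, 265) [0.48162638 0.34409227 0.05      ]
(268, 274) [0.46511411 0.23351905 0.05      ]
```

View pics/c1.png

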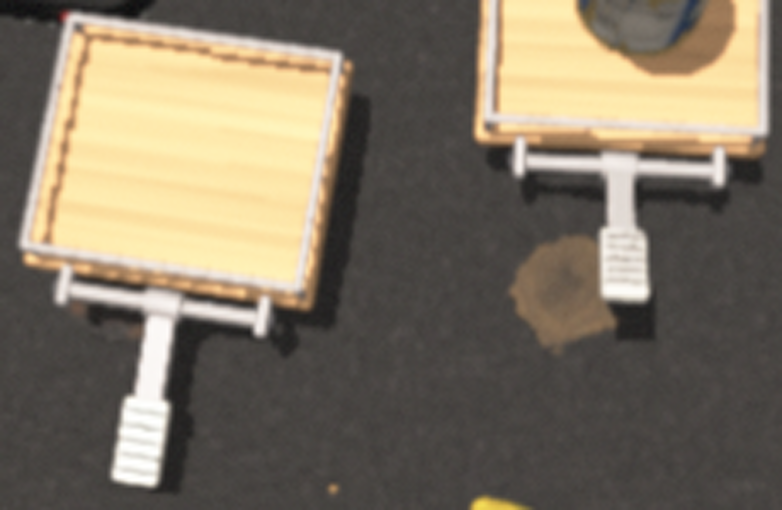

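View pics/c2.png

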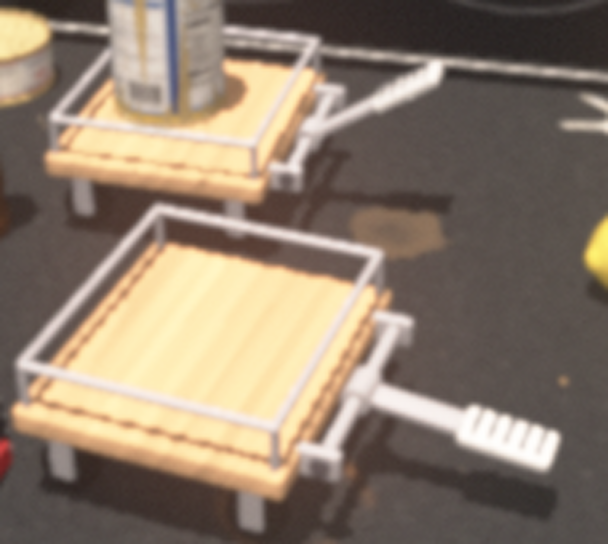

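Run:
```python
from h import *
t,s=load('top0'),load('side0')
S=read_state(); print(S['time_s'],S['position'],np.round(S['tcp_rot'],3),S['opening'])
P=lambda x,y:(190+x/3.4,180+y/3.4); Q=lambda x,y:(210+x/3.2,200+y/3.2)
print('L ped',tri(t,P(624,264),s,Q(408,87)),'E ped',tri(t,P(141,442),s,Q(507,437)))
print('L hinge',tri(t,P(620,162),s,Q(314,135)),'E hinge',tri(t,P(163,303),s,Q(366,388)))
```

```text
0.1 [ 0.18334644 -0.59681907  0.22166528] [[ 0.956  0.293 -0.   ]
 [ 0.293 -0.956  0.002]
 [ 0.    -0.002 -1.   ]] 1.0029037535575018
L ped (array([0.48832828, 0.04206995, 0.08998794]), np.float64(0.0019593693423629304)) E ped (array([0.39896381, 0.30078265, 0.04090317]), np.float64(0.00020004641633010318))
L hinge (array([0.55087968, 0.03823564, 0.047139  ]), np.float64(0.006345381354346995)) E hinge (array([0.47188904, 0.28937873, 0.05078635]), np.float64(0.004097837656277507))
```

Emit:
jog_arm([
  [3,6,0],
  [6,12,0],
  [9,18,0],
  [12,24,0],
  [15,30,0],
  [18,36,0],
  [21,42,0],
  [24,48,0],
  [27,54,0],
  [29,59,0],
  [30.2,63.9,0],
  [30.2,63.9,0],
], turn=[-2,-4,-6,-8,-10,-12,-14,-16,-18,-20,-20,-20], grip=[1,1,1,1,1,1,1,1,1,1,1,1])

```text
time_s: 1.6
position: [0.4856, 0.0449, 0.2223]
tcp_rot: [[0.999, -0.047, -0.0], [-0.047, -0.999, 0.001], [-0.0, -0.001, -1.0]]
force: [-0.5, -0.9, 0.2]
opening: 0.004
grasp_force: 0.0
```

Emit:
jog_arm([
  [0.6,0,-4],
  [0.6,0,-8],
  [0.6,0,-10],
  [0.5,0,-11],
  [0.4,0,-12],
  [0.2,0.1,-13],
  [0,0.1,-14],
  [-0.2,0.1,-15],
  [-0.4,0.1,-16],
  [-0.5,0.1,-16.8],
  [-0.6,0.1,-17.4],
  [-0.6,0.1,-17.6],
], turn=[0,0,0,0,0,0,0,0,0,0,0,0], grip=[1,1,1,1,1,1,1,1,1,1,1,1])

```text
time_s: 3.1
position: [0.4796, 0.0427, 0.0462]
tcp_rot: [[0.999, -0.051, 0.0], [-0.051, -0.999, 0.0], [0.0, -0.0, -1.0]]
force: [-1.2, 1.7, 4.0]
opening: 0.011
grasp_force: 2.2
```

Emit:
jog_arm([
  [0,0,-0.1],
  [0,0,-0.2],
  [0,0,-0.2],
], turn=[0,0,0], grip=[1,1,1])

```text
time_s: 3.48
position: [0.4796, 0.0427, 0.0453]
tcp_rot: [[0.999, -0.051, 0.001], [-0.051, -0.999, 0.0], [0.001, -0.0, -1.0]]
force: [-1.3, 2.7, 8.3]
opening: 0.008
grasp_force: 4.7
```

Force is rising at the expected stop height. I'll press until it's clearly against the stop.

Emit:
jog_arm([
  [0,0,-0.1],
  [0,0,-0.2],
  [0,0,-0.3],
  [0,0,-0.3],
], turn=[0,0,0,0], grip=[1,1,1,1])

```text
time_s: 3.98
position: [0.4797, 0.0427, 0.0446]
tcp_rot: [[0.999, -0.051, 0.003], [-0.051, -0.999, -0.0], [0.003, 0.0, -1.0]]
force: [-6.3, 2.3, 29.7]
opening: 0.005
grasp_force: 15.2
```

Emit:
jog_arm([
  [0,0,3],
  [0,0,8],
  [-1,4,11],
  [-2.5,9,11],
  [-4,14,11],
  [-6,19,11],
  [-7,23,11],
  [-8,25.8,11],
  [-8,25.8,11],
  [-8,25.8,11],
], turn=[0,0,0,-2,-4,-6,-6,-6,-6,-6], grip=[1,1,0.7,0.4,0.3,0.3,0.3,0.3,0.3,0.3])

```text
time_s: 5.22
position: [0.3999, 0.3001, 0.1515]
tcp_rot: [[0.988, -0.155, 0.001], [-0.155, -0.988, -0.0], [0.001, 0.0, -1.0]]
force: [0.5, -0.5, 0.4]
opening: 0.694
grasp_force: 0.0
```

Run:
```python
from h import *
t=snap('top','t1');s=snap('side','s1');w=snap('wrist','w1')
print(read_state()['position'],read_state()['opening'])
cv2.imwrite('pics/m1.png',np.hstack([cv2.resize(s['color'][180:380,190:420],(460,400)),cv2.resize(w['color'],(340,255)).__class__ and cv2.copyMakeBorder(cv2.resize(w['color'],(340,255)),0,145,0,0,0)]))
```

```text
[0.40005326 0.29960631 0.15155358] 0.6976933450424732
```

View pics/m1.png

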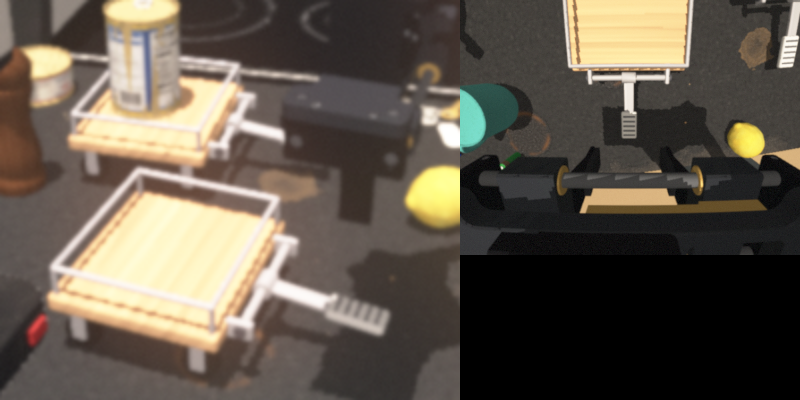

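The side crop shows the loaded lever down and the tin still standing. In the wrist inset the empty pedal (629,122) sits midway between the fingers (590 and 666). I'll descend and pinch.

Emit:
jog_arm([
  [0,0,-4],
  [0,0,-8],
  [0,0,-11],
  [0,0,-12.8],
  [0,0,-12.8],
  [0,0,-12.8],
  [0,0,-12.8],
  [0,0,-12.8],
  [0,0,-12.8],
], turn=[0,0,0,0,0,0,0,0,0], grip=[0.3,0.3,0.3,0.3,0.3,1,1,1,1])

```text
time_s: 6.5
position: [0.3996, 0.3007, 0.024]
tcp_rot: [[0.988, -0.155, 0.001], [-0.155, -0.988, 0.0], [0.001, -0.001, -1.0]]
force: [-0.2, 0.1, -0.4]
opening: 0.326
grasp_force: 0.0
```

Emit:
jog_arm([
  [0,0,0],
  [0,0,0],
  [0,0,0],
], turn=[0,0,0], grip=[1,1,1])

```text
time_s: 6.88
position: [0.3996, 0.3009, 0.0238]
tcp_rot: [[0.988, -0.155, 0.001], [-0.155, -0.988, 0.001], [0.001, -0.001, -1.0]]
force: [-1.1, 2.4, 3.4]
opening: 0.269
grasp_force: 30.0
```

Emit:
jog_arm([
  [0,0,0.5],
  [-0.05,0,1.0],
  [-0.05,0,1.5],
  [0,0,2.1],
  [0.1,0,2.6],
  [0.2,0,3.1],
  [0.4,-0.05,3.6],
  [0.6,-0.1,4.1],
  [0.8,-0.1,4.6],
  [1.05,-0.15,5.0],
  [1.05,-0.15,5.0],
], turn=[0,0,0,0,0,0,0,0,0,0,0], grip=[1,1,1,1,1,1,1,1,1,1,1])

```text
time_s: 8.25
position: [0.41, 0.2992, 0.0741]
tcp_rot: [[0.988, -0.156, 0.0], [-0.156, -0.988, 0.001], [0.0, -0.001, -1.0]]
force: [1.8, 3.6, -5.1]
opening: 0.274
grasp_force: 30.0
```

Emit:
jog_arm([
  [0.2,-0.05,0.3],
  [0.45,-0.05,0.6],
  [0.6,-0.1,0.85],
  [0.8,-0.1,1.05],
  [0.8,-0.1,1.05],
], turn=[0,0,0,0,0], grip=[1,1,1,1,1])

```text
time_s: 8.88
position: [0.4166, 0.2981, 0.0838]
tcp_rot: [[0.988, -0.156, -0.003], [-0.156, -0.988, 0.0], [-0.003, 0.0, -1.0]]
force: [0.8, 5.7, -7.3]
opening: 0.273
grasp_force: 30.0
```

Emit:
jog_arm([
  [0.1,0,0.15],
  [0.25,0,0.3],
  [0.4,-0.05,0.45],
  [0.4,-0.05,0.45],
], turn=[0,0,0,0], grip=[1,1,1,1])

```text
time_s: 9.38
position: [0.4187, 0.2977, 0.0867]
tcp_rot: [[0.988, -0.156, -0.007], [-0.156, -0.988, -0.0], [-0.007, 0.001, -1.0]]
force: [-0.6, 8.8, -17.5]
opening: 0.27
grasp_force: 30.0
```

Emit:
jog_arm([
  [0.1,0,0.2],
  [0.2,0,0.4],
  [0.2,0,0.4],
], turn=[0,0,0], grip=[1,1,1])

```text
time_s: 9.75
position: [0.419, 0.2976, 0.0878]
tcp_rot: [[0.988, -0.157, -0.011], [-0.157, -0.988, -0.001], [-0.011, 0.003, -1.0]]
force: [0.6, 11.6, -37.8]
opening: 0.274
grasp_force: 30.0
```

Emit:
jog_arm([
  [0,0,-0.1],
  [0,0,-0.1],
  [0,0,-0.1],
  [0,0,-0.1],
  [0,0,1],
  [0,0,4],
  [0,0,8],
  [-3,-4,11],
  [-5,-8,12],
  [-5,-12,12],
  [-5,-16,12],
  [-5,-16,12],
], turn=[0,0,0,0,0,0,0,0,0,0,0,0], grip=[0.3,0.3,0.3,0.3,0.3,0.3,0.3,0.3,0.3,0.3,0.3,0.3])

```text
time_s: 11.25
position: [0.3739, 0.1357, 0.2134]
tcp_rot: [[0.987, -0.16, 0.001], [-0.16, -0.987, -0.0], [0.001, 0.0, -1.0]]
force: [0.4, -0.1, 0.5]
opening: 0.698
grasp_force: 0.0
```

Run:
```python
from h import *
t=snap('top','t2');s=snap('side','s2')
print(read_state()['position'],read_state()['force'])
cv2.imwrite('pics/m2.png',np.hstack([cv2.resize(s['color'][160:380,190:420],(418,400)),cv2.resize(t['color'][130:330,190:430],(380,400))]))
```

```text
[0.37418311 0.13748961 0.21322038] [ 0.19414483 -0.21334009  0.29766374]
```

View pics/m2.png

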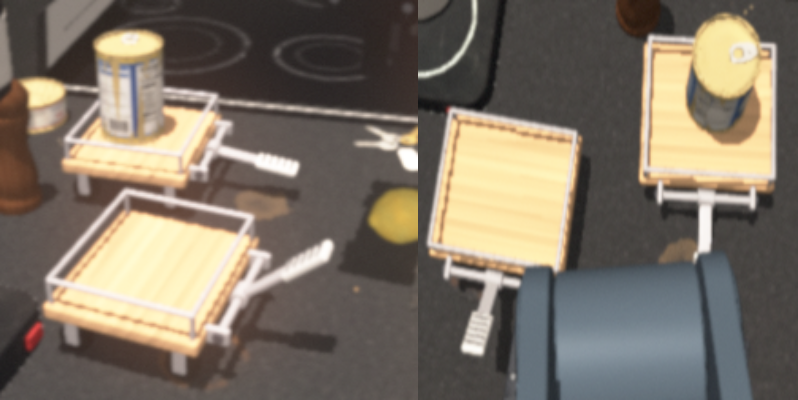

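The loaded lever is down at side crop (278,164), the empty one is up at (312,255), and the tin is standing. One quick angle check first.

Run:
```python
from h import *
t,s=load('t2'),load('s2')
print(tri(t,(227.3,297.5),s,(361.7,300.3)))
o,r=ray(s,343,250.2); print(o+r*(.0425-o[1])/r[1])
```

```text
(array([0.41502587, 0.29730595, 0.10524035]), np.float64(0.002959403818333245))
[0.47424348 0.0425     0.03868997]
```

Both pedals are at their stop heights: empty about 0.10 m, loaded about 0.04 m.

```bash
python3 -c "
from rig import *
print(hand_in())"
```

```text
the job is handed in; nothing more can be done
None
```

I locked the loaded trolley's brake first, then released the empty trolley's brake. Both levers measured at their stops (pedals about 39 mm and 105 mm up), the tin is still standing, and the job was handed in at about 11 s with the arm clear.

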